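# Unlock the spice carrier and bring out the green-capped jar

## Task

The spice carrier has come back from the catering van still locked for the road. Draw its red-knobbed locking pin straight up out of the bore and park it upright in the open notch at the left side of the carrier, then slide the hold-down bar by its black grip all the way back to its stop. Take out the jar with the green cap and stand it upright on the chopping board, leaving the other jars, the spoon and everything else where they are.

Things in the scene. Friction and masses are not known exactly. Their poses are not given: they have to be found in the camera images.
- carrier: Stainless spice carrier, fixed, 203 mm deep (own x -118 to +85), 370 mm wide (y -185 to +185). Origin on the worktop; x to its back (away from the robot), y to its left, z up. Each end cheek has an out-turned flange (|y| 141 to 185, 6 mm thick, top at z = 100): the rails of the hold-down bar. Low black carrying handles on the cheeks below (z 45). Open trough with a spoon at the back (x 17 to 82).
- bays (a point): Middle of the row of three jar bays, on the tray the jars stand on: carrier (-35, 0, 8) mm. The bays lie at y = -100, 0 and +100 from here. Each is a 51 mm round hole in a deck whose top is 48 mm above this point; the jars lift straight up out of it. Axes as the carrier's.
- hold_down_bar (a joint): Slide of the hold-down bar along carrier +x, in m. 0 = closed, the bar across the jar row 4 mm over the tallest caps, so no jar comes out; 0.070 = back at its end stop, jars free. 2.5 N friction, stays put. Steel bar 16 mm wide, z 118 to 128, |y| up to 150, on dark shoes (44 mm in x, |y| 143 to 183, top z = 114). The pin through the left shoe blocks it (5 mm play).
- bar_grip (a point): Centre of the top of the black block grip on the bar's right shoe: 24 mm in x, 30 mm in y, 34 mm high; this point is at carrier (-35 + travel, -166, 148), the shoe's top at z = 114. It moves with the bar. Axes as the carrier's. Pinch it across x from above.
- lock_pin: Locking pin, 100 mm long, 90 g. Origin: centre of its collar's underside, z up. Below it a round steel shank, 10 mm across, 50 mm long; above it the collar (26 mm across, 4 mm thick), a neck and a round red knob 24 mm across from 16 to 50 mm above the origin (straight sides from 22 to 46). Starts in the bore, collar on the left shoe; lifts out freely.
- pin_bore (a point): Mouth of the pin's bore in the locked position, on top of the left shoe, carrier (-35, 166, 114) mm; 13.5 mm across, straight down through shoe and flange to z = 94. The pin's origin starts here. Axes as the carrier's.
- park_notch (a point): Parking place: point on top of the left flange, carrier (-98, 166, 100) mm, in a notch 15 mm wide in x, cut from the flange's left edge (y = 185) in to y = 158; open above, below and to the left (+y). The shank enters from the left or above, the collar comes to rest on the flange, the pin's origin then being here, give or take a few mm in y. Axes as the carrier's.
- green_jar: Round glass spice jar with a green cap, 46 mm across (cap 45 mm), 106 mm tall, the cap from 85 to 106 mm; 0.11 kg. Origin: centre of its underside; z up. Starts in any of the three bays.
- board: Off-white chopping board lying flat to the robot's right, fixed, 220 mm along its own x, 300 mm along its own y, 11 mm thick; its own y points roughly along the robot's x axis, either way. Origin: centre of its underside. Nothing stands on it.
- yellow_jar: Spice jar with a mustard-yellow cap, 42 mm across, 106 mm tall, in one of the other bays; stays there. Origin: centre of its underside.
- brown_jar: Spice jar with a dark brown cap, 44 mm across, 96 mm tall, in the remaining bay; stays there. Origin: centre of its underside.
- spoon: Steel spoon, 201 x 43 mm, 14 mm high, lying along y in the carrier's rear trough; stays there. Origin: centre of its underside.
- tin: Food tin, 75 mm across, 58 mm tall, standing behind the carrier; stays there. Origin: centre of its underside.

How it is judged:
By the outcome, as a careful person would: the job done as asked, in the order asked, and still so for the second after the job is handed in, with the robot touching nothing.
It also fails if it takes over 72 s, if anything falls off the work surface, if the arm or the gripper's body presses on something with over 40 N, if the wrist force passes 120 N, or if a joint passes its speed limit or range.

## Robot

A 6-joint arm with a two-finger parallel gripper is mounted at the origin on a cart in front of the work surface, level with it; the furniture and walls round the work are solid. World frame = base frame: x ahead of the robot, y to its left, z up, the work surface at z = 0. Lengths are in m, angles in rad, forces in N, time in s.
With the tool pointing down it reaches from about 0.375 to 0.9 m from the base axis. Payload 3.1 kg.
Tool frame: the origin (TCP) lies midway between the tips of the shut fingers; the grasp point (between the pads) lies robot.grip_depth behind it (robot.grip_depth is the distance from the TCP to the grasp point, in m); z points along the fingers, y is the line along which they close (so a half turn about z gives the same grasp; the last joint's range is limited). The gripper opens to 87 mm and grips with 3 to 60 N. Pads are 19 mm wide; open, the fingers measure 117 mm over their backs; the gripper's body (75 mm by 190 mm) begins 51 mm behind the grasp point.
Start: joints at [-1.468, 0.527, 1.433, -0, 1.181, -0.178], TCP at [0.173, -0.6, 0.223] pointing down, gripper open.
Joint ranges: [-3.08, 3.08], [-0.75, 2.2], [0.22, 2.44], [-1.43, 4.57], [0, 2.65], [-2.85, 2.85]. Speed limits (rad/s): [2.79, 2.79, 3.14, 3.14, 3.14, 3.14].

## Interface

Orientations are given as a unit quaternion [x, y, z, w].
In Python, from rig import robot gives the robot as it stands.
- The arm moves only by the tool creep_tool, called after "Call:" as a command line: name --argument value ..., lists and objects as JSON in quotes. Schema: {"type":"object","properties":{"segments":{"type":"array","items":{"type":"array","items":{"type":"array","items":{"type":"number"},"minItems":4,"maxItems":4},"minItems":1,"maxItems":20},"minItems":1,"maxItems":1},"aperture":{"type":"number"},"grip_n":{"type":"number"},"only":{"type":"string"},"quiet":{"type":"boolean"},"lines":{"type":"string"}},"required":["segments"],"additionalProperties":false}. segments is a list that holds a single list of rows (three levels of brackets), with 1 to 20 rows, each of 4 numbers: dx, dy, dz in m, then a turn about the tool's z in rad; each row shifts and turns the commanded pose from where the row before left it, along the tool's axes as they then stand; what a row does not reach is not made up. A row lasts 1/12 s, in which the tool goes at most 0.0417 m and 0.125 rad, less where a joint would pass 70% of its speed; a pose out of reach is approached as far as the arm can. aperture is the finger opening in m, set as the call begins (left out keeps the last). The fingers move at their own pace and stop on an object; grip_n is the grip in N (left out, the last holds). Time passes only in rows, so rows that do not move let the fingers close. The tool returns the time, the measured TCP pose, the force, the opening and the grip force at its end. only (a regular expression) keeps the lines of the reply that match it, lines (a string "A,B") keeps lines A to B, and quiet returns only ok. Input that does not fit is refused with a message, and nothing moves.
- robot.get_obs(): the state, without advancing time (a new reading comes with each control period).
- robot.camera(name): name is "scene" or "top" or "wrist"; returns a dict with "img" (384x512x3 uint8, red, green, blue), "fx", "fy", "cx", "cy" (pixels), "xyz" and "attitude" of the camera in the world. Camera axes: x right, y down, z forward; pixel columns grow to the right and rows downward; lengths in m; the calibration is good to about 2 mm. A picture is of the moment at which its call begins. There is no depth.
- robot.hand_in(): hands the job in; it is judged then, once.
The state is a dict: "time": time; "q": joint angles; "joint_velocities": joint speeds; "joint_torque": joint torques, N m; "position": TCP position; "tool_rot": TCP orientation; "ft_force": force on the tool from outside, world axes, zero at the start; "moment": the same for the moment, N m; "grip_width": finger opening in m; "grip_force": force on a finger pad.
Only numpy, scipy, OpenCV 4.12 (cv2) and the standard library are available. Lean on these libraries where they do the work, as an engineer would, in place of code of your own. Each camera call takes 0.05 s, during which the arm holds its last target. There are 200 camera calls.

## Working session

There is one attempt and no reset: what is moved stays moved. The work goes in short steps, Python scripts to look and compute and a tool call to move; the robot and the scene stay as the last step left them, time stands still between calls to the robot, and variables do not carry over. Pictures are saved under pics/ and viewed, at most 10 in all, crops included, and the job is handed in when it is done.

```bash
ls; mkdir -p pics
```

Run:
```python
from rig import robot
import cv2,numpy as np
for n in("scene","top"):
    c=robot.camera(n);cv2.imwrite(f"pics/{n}0.png",c["img"][:,:,::-1]);print(n,{k:c[k] for k in c if k!="img"})
o=robot.get_obs();print(o["time"],o["position"],o["tool_rot"],robot.grip_depth,o["grip_width"])
a=cv2.imread("pics/scene0.png");b=cv2.imread("pics/top0.png")
```

```text
pics
rig.py
scene {'fx': 422.57109330011104, 'fy': 422.57109330011104, 'cx': 266.30897988135416, 'cy': 189.15368507077545, 'xyz': array([0.17664943, 0.82226834, 0.70613382]), 'attitude': array([-0.210087  ,  0.85548816, -0.45643377,  0.12518655])}
top {'fx': 445.73934089734, 'fy': 445.73934089734, 'cx': 255.87212355030786, 'cy': 194.747410549382, 'xyz': array([0.44120981, 0.0080021 , 1.34221343]), 'attitude': array([-0.70363091,  0.70578187, -0.0483099 ,  0.06664564])}
0.1 [ 0.17316985 -0.59982592  0.22165818] [ 9.90159838e-01  1.39937490e-01  2.71807320e-05 -9.96439488e-04] 0.0187 0.08689360706107892
```

View pics/top0.png

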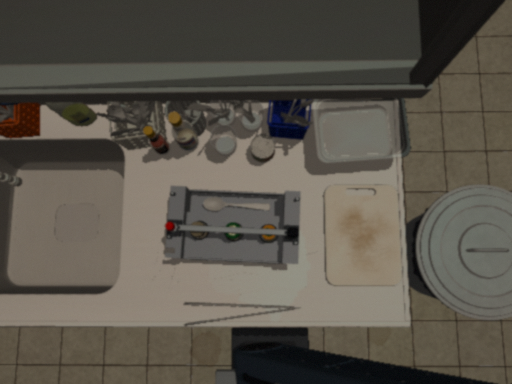

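View pics/scene0.png

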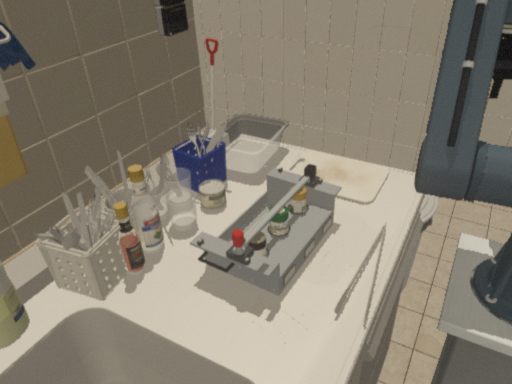

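The top view shows the carrier at px (165–300, 187–265), the red knob at (170,226), green cap (233,232), grip (292,233) and board centre around (361,235). The scene view has the knob at (238,238), green cap (281,215) and grip (311,172). Next I triangulate these.

Create h.py:
```python
import numpy as np,cv2
from scipy.spatial.transform import Rotation as R
def proj(c,P):
    p=(np.atleast_2d(P)-c["xyz"])@R.from_quat(c["attitude"]).as_matrix()
    return np.c_[c["fx"]*p[:,0]/p[:,2]+c["cx"],c["fy"]*p[:,1]/p[:,2]+c["cy"]]
def ray(c,uv):
    d=np.array([(uv[0]-c["cx"])/c["fx"],(uv[1]-c["cy"])/c["fy"],1]);return R.from_quat(c["attitude"]).apply(d)
def plane(c,uv,z):
    d=ray(c,uv);return c["xyz"]+d*(z-c["xyz"][2])/d[2]
def tri(obs):
    A=np.zeros((3,3));b=np.zeros(3)
    for c,uv in obs:
        d=ray(c,uv);d/=np.linalg.norm(d);M=np.eye(3)-np.outer(d,d);A+=M;b+=M@c["xyz"]
    return np.linalg.solve(A,b)
def blob(img,kind,box):
    h=cv2.cvtColor(img,cv2.COLOR_RGB2HSV).astype(int);H,S,V=h[...,0],h[...,1],h[...,2]
    m={"red":((H<8)|(H>172))&(S>150)&(V>60),"green":(H>40)&(H<85)&(S>90),"yellow":(H>12)&(H<28)&(S>120),"black":V<40}[kind]
    k=np.zeros(m.shape,bool);x0,y0,x1,y1=box;k[y0:y1,x0:x1]=m[y0:y1,x0:x1]
    n,l,s,ce=cv2.connectedComponentsWithStats(k.astype(np.uint8))
    i=1+np.argmax(s[1:,4]);return ce[i],s[i]
```

Run:
```python
from rig import robot
from h import *
t=robot.camera("top");s=robot.camera("scene")
for k,bt,bs in(("red",(155,215,185,240),(225,220,255,255)),("green",(222,220,245,245),(265,200,300,240)),("yellow",(258,220,280,245),(285,180,315,215)),("black",(282,222,303,245),(300,160,322,188))):
    a,sa=blob(t["img"],k,bt);b,sb=blob(s["img"],k,bs);print(k,a,sa,b,sb,tri([(t,a),(s,b)]))
A=cv2.resize(t["img"][175:295,155:415,::-1],None,fx=3,fy=3,interpolation=cv2.INTER_CUBIC)
cv2.imwrite("pics/topc.png",A)
```

```text
red [169.42372881 225.28813559] [166 221   8   9  59] [237.5862069  237.42068966] [233 230  10  17 145] [0.5542721  0.27171904 0.15018721]
green [232.34782609 235.89130435] [226 234  14   5  46] [282.63636364 214.20454545] [276 208  12  12  44] [0.53102765 0.10631502 0.10546997]
yellow [268.24561404 237.        ] [262 235  13   6  57] [300.13402062 194.63917526] [293 187  13  13  97] [0.52928879 0.00720581 0.10121418]Traceback (most recent call last):
  File "<stdin>", line 5, in <module>
  File "h.py", line 20, in blob
    i=1+np.argmax(s[1:,4]);return ce[i],s[i]
        ~~~~~~~~~^^^^^^^^^
    return _wrapfunc(a, 'argmax', axis=axis, out=out, **kwds)
    return bound(*args, **kwds)
ValueError: attempt to get argmax of an empty sequence
```

```bash
sed -i 's/V<40/V<60/' h.py
```

Run:
```python
from rig import robot
from h import *
t=robot.camera("top");s=robot.camera("scene")
A=cv2.resize(t["img"][175:295,155:415,::-1],None,fx=3,fy=3,interpolation=cv2.INTER_CUBIC)
cv2.imwrite("pics/topc.png",A)
for k,bt,bs in(("black",(282,222,303,245),(300,160,322,188)),):
    a,sa=blob(t["img"],k,bt);b,sb=blob(s["img"],k,bs);print(k,a,sa,b,sb,tri([(t,a),(s,b)]))
```

```text
black [290.11764706 233.27058824] [282 222  17  22 255] [309.36 172.08] [306 168   8   9  25] [ 0.53427807 -0.05292957  0.13429872]
```

View pics/topc.png

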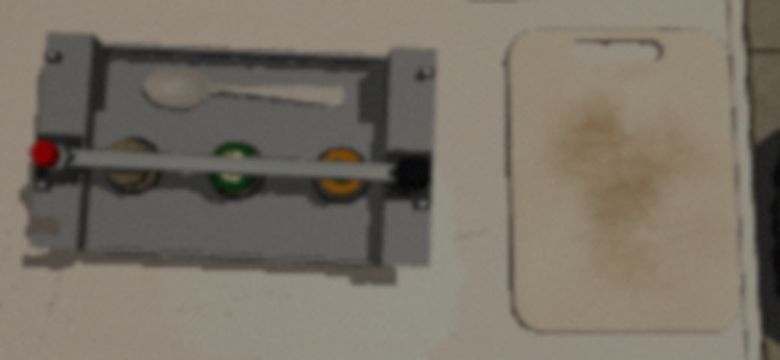

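The crop shows the flange corners at crop (47,33), (437,48) and (430,265), the knob at (44,154), the grip at (411,173) and the notch near (40,222). The board spans (508–742, 28–330). I fit the carrier's pose to these.

Create fit.py:
```python
from rig import robot
from h import *
from scipy.optimize import least_squares
t=robot.camera("top");s=robot.camera("scene")
f=lambda u,v:(155+(u+.5)/3-.5,175+(v+.5)/3-.5)
L=[(t,f(47,33),(85,185,100)),(t,f(437,48),(85,-185,100)),(t,f(430,265),(-118,-185,100)),
(t,(169.42,225.3),(-35,166,152)),(s,(237.6,237.4),(-35,166,147)),(t,f(411,173),(-35,-166,142)),
(t,f(236,170),(-35,0,106))]
def w(p,P):
    P=np.array(P)/1e3;return R.from_euler("z",p[2]).apply(P)+[p[0],p[1],0]
def e(p):return np.concatenate([proj(c,w(p,P))[0]-uv for c,uv,P in L])
r=least_squares(e,[.56,.1,0],loss="soft_l1")
if __name__=="__main__":
    print(r.x,np.round(e(r.x).reshape(-1,2),1))
    for n,P in dict(knob=(-35,166,147),notch=(-98,166,100),grip=(-35,-166,148),green=(-35,0,106)).items():print(n,w(r.x,P))
    print([plane(t,f(*q),.011) for q in((508,28),(730,30),(742,330),(512,330))])
```

```bash
python3 fit.py
```

```text
[ 0.5801259   0.10351863 -0.05053545] [[ 0.  -0.5]
 [ 0.1  0.2]
 [-0.   0.6]
 [ 0.2  0.4]
 [ 0.2  1.1]
 [ 1.3 -0.5]
 [-0.9 -1.3]]
knob [0.55355589 0.27107469 0.147     ]
notch [0.49063632 0.27425707 0.1       ]
grip [ 0.53678526 -0.06050146  0.148     ]
green [0.54517058 0.10528661 0.106     ]
[array([ 0.6918057 , -0.16380049,  0.011     ]), array([ 0.68846096, -0.38590803,  0.011     ]), array([ 0.39288328, -0.3820161 ,  0.011     ]), array([ 0.39287806, -0.16002531,  0.011     ])]
```

Run:
```python
from fit import *
for p in((133,268),(153,247),(184,232),(208,206)):
    print(plane(s,p,0))
for a,b in(((165,150),(121,210)),((152,131),(122,205)),((174,118),(135,175))):print("top",tri([(t,a),(s,b)]))
```

```text
[0.8197856  0.33179647 0.        ]
[0.82757169 0.25150096 0.        ]
[0.79392316 0.16781878 0.        ]
[0.80460218 0.04200585 0.        ]
top [0.7880591  0.30977551 0.16114609]
top [0.81083751 0.32193836 0.18094796]
top [0.83287349 0.25357722 0.21402204]
```

Call:
creep_tool --segments '[[[0,0,-0.01,-0.124],[0,0,-0.01,-0.124],[0,0,-0.01,-0.124],[0,0,-0.01,-0.124],[0,0,-0.01,-0.124],[0,0,-0.01,-0.124],[0,0,-0.01,-0.124],[0,0,-0.01,-0.124],[0,0,-0.005,-0.124],[0,0,0,-0.124]]]'

```text
time: 1.33
position: [0.1733, -0.6013, 0.3093]
tool_rot: [0.722, 0.691, -0.001, 0.001]
ft_force: [-0.8, -0.2, 0.1]
grip_width: 0.0871
grip_force: 0.0
```

Call:
creep_tool --segments '[[[0.03,0.034,0,0],[0.03,0.034,0,0],[0.03,0.034,0,0],[0.03,0.034,0,0],[0.03,0.034,0,0],[0.03,0.034,0,0],[0.03,0.034,0,0],[0.03,0.034,0,0],[0.03,0.034,0,0],[0.03,0.030,0,0],[0.04,0,0,0],[0.04,0,0,0],[0.04,0,0,0],[0.04,0,0,0],[0.04,0,0,0],[0.04,0,0,0],[0.04,0,0,0],[0.04,0,0,0],[0.03,0,0,0],[0,0,0,0]]]'

```text
time: 3.0
position: [0.5141, 0.0161, 0.3078]
tool_rot: [0.723, 0.691, 0.001, -0.001]
ft_force: [-0.5, -1.0, -0.1]
grip_width: 0.087
grip_force: 0.0
```

Create shot.py:
```python
import sys
from rig import robot
import cv2,pickle
c=robot.camera("wrist");c["img"]=c["img"].copy();pickle.dump(c,open(f"pics/{sys.argv[1]}.pkl","wb"))
cv2.imwrite(f"pics/{sys.argv[1]}.png",c["img"][:,:,::-1]);print(c["fx"],c["xyz"],c["attitude"])
```

```bash
python3 shot.py w1
```

```text
310.36543724839163 [0.51667667 0.09802225 0.46983997] [ 0.98855214 -0.02159728 -0.00335231  0.14928824]
```

Call:
creep_tool --segments '[[[0.04,0,0,0],[0.04,0,0,0],[0.04,0,0,0],[0.04,0,0,0],[0.027,0,0,0],[0,0,0,0]]]'

```text
time: 3.55
position: [0.5247, 0.2011, 0.3076]
tool_rot: [0.723, 0.691, 0.001, -0.0]
ft_force: [-0.6, -0.5, -0.4]
grip_width: 0.0871
grip_force: 0.0
```

```bash
python3 shot.py w2
```

```text
310.36543724839163 [0.5272243  0.28308125 0.46954992] [ 0.98847973 -0.02268044 -0.00296543  0.14961491]
```

View pics/w1.png

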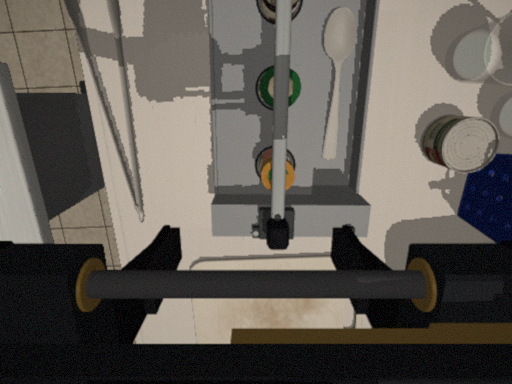

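View pics/w2.png

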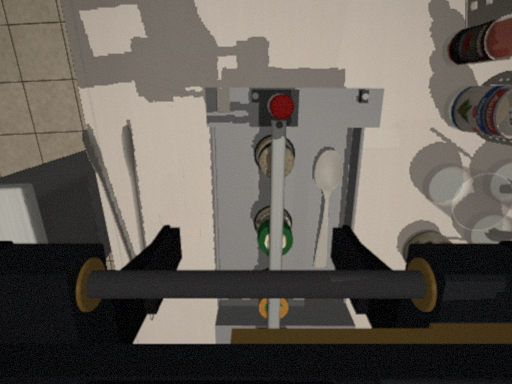

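w1 shows the right flange corners at (212,235) and (368,233), the grip top at (278,233–248) and the green cap at (279,88). w2 shows the left flange corners at (207,88) and (383,88), the notch at (217–229, 88–113) and the knob at (282,105). I refit with all views.

Create fit2.py:
```python
import fit,pickle
from fit import *
w1,w2=[pickle.load(open(f"pics/{n}.pkl","rb")) for n in("w1","w2")]
rk,_=blob(w2["img"],"red",(262,85,300,125));rt,_=blob(t["img"],"red",(155,215,185,240));rs,_=blob(s["img"],"red",(225,220,255,255))
g1,b1=blob(w1["img"],"green",(255,60,305,115));g2,b2=blob(w2["img"],"green",(250,210,300,262))
fit.L[:]=fit.L[:3]+[(w1,(212,235),(-118,-185,100)),(w1,(368,233),(85,-185,100)),(w2,(207,88),(-118,185,100)),(w2,(383,88),(85,185,100)),(w2,(223,100.5),(-98,171.5,100)),(w1,(278,240),(-35,-166,148))]
r=least_squares(fit.e,[.58,.103,-.05],loss="soft_l1")
if __name__=="__main__":
    print(r.x,np.round(fit.e(r.x).reshape(-1,2),1))
    for n,P in dict(bore=(-35,166,114),notch=(-98,166,100),grip=(-35,-166,148),green=(-35,0,106)).items():print(n,w(r.x,P))
    print("red",rk,"w2@.157",plane(w2,rk,.157),tri([(w2,rk),(t,rt),(s,rs)]))
    print("green",g1,b1,g2,b2,tri([(w1,g1),(w2,g2)]))
    v=lambda yw,yt:None
    print("flange z", tri([(w1,(368,233)),(t,f(437,48))]),tri([(w2,(207,88)),(w1,(0,0))]) [2] if 0 else "", "grip z",tri([(w1,(278,240)),(t,f(411,173)),(s,(309.4,172.1))]))
```

```bash
python3 fit2.py
```

```text
Traceback (most recent call last):
  File "fit2.py", line 4, in <module>
    rk,_=blob(w2["img"],"red",(262,85,300,125));rt,_=blob(t["img"],"red",(155,215,185,240));rs,_=blob(s["img"],"red",(225,220,255,255))
                                                     ~~~~^^^^^^^^^^^^^^^^^^^^^^^^^^^^^^^^^^
  File "h.py", line 20, in blob
    i=1+np.argmax(s[1:,4]);return ce[i],s[i]
        ~~~~~~~~~^^^^^^^^^
ValueError: attempt to get argmax of an empty sequence
```

Gripper now occludes the top view; use the earlier pixel values.

```bash
sed -i 's/;rt,_=blob.*$/;rt=(169.42,225.3);rs=(237.6,237.4)/' fit2.py; python3 fit2.py
```

```text
[ 0.57908011  0.10241217 -0.04849927] [[ 0.3 -0.1]
 [ 0.4  0.4]
 [ 0.5  0.8]
 [ 0.5  1.2]
 [-0.3  3.8]
 [-2.3 -0.7]
 [ 1.2 -0.2]
 [-0.3 -0.7]
 [ 0.9 -0.3]]
bore [0.55216899 0.26991379 0.114     ]
notch [0.48924307 0.27296804 0.1       ]
grip [ 0.53607354 -0.06169583  0.148     ]
green [0.54412126 0.10410898 0.106     ]
red [281.48706897 106.2262931 ] w2@.157 [0.5519439  0.27053707 0.157     ] [0.55363864 0.27121547 0.15035644]
green [266.49324324  85.625     ] [260  67  14  40 296] [263.04938272 235.72427984] [258 220  11  35 243] [0.52896554 0.10668641 0.10151978]
flange z [ 0.65834686 -0.08584668  0.09027984]  grip z [ 0.53647779 -0.06156902  0.13292288]
```

Call:
creep_tool --segments '[[[0.0353,0.0124,0,0.003],[0.0353,0.0124,0,0],[0,0,0.036,0],[0,0,0.036,0],[0,0,0.036,0],[0,0,0.036,0],[0,0,0.034,0],[0,0,0,0],[0,0,0,0]]]'

```text
time: 4.55
position: [0.5519, 0.2649, 0.1282]
tool_rot: [0.726, 0.687, -0.002, -0.001]
ft_force: [0.2, -0.2, 0.9]
grip_width: 0.087
grip_force: 0.0
```

```bash
python3 shot.py w3
```

```text
310.36543724839163 [0.55606544 0.34747833 0.28981327] [ 0.98808374 -0.02668572 -0.00634517  0.15145341]
```

Call:
creep_tool --segments '[[[0,0,0,0],[0,0,0,0],[0,0,0,0],[0,0,0,0],[0,0,0,0],[0,0,0,0]]]' --aperture 0.01 --grip_n 20

```text
time: 5.1
position: [0.5528, 0.2669, 0.1302]
tool_rot: [0.726, 0.688, 0.0, 0.0]
ft_force: [-0.7, 0.1, 0.1]
grip_width: 0.055
grip_force: 0.0
```

View pics/w3.png

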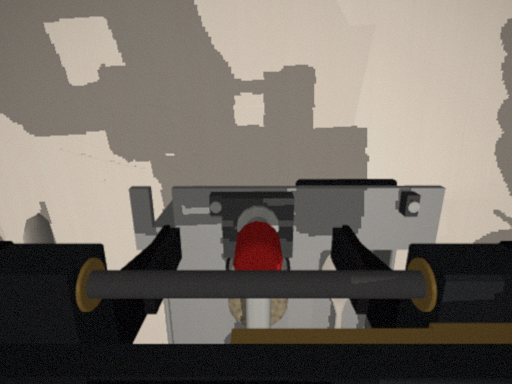

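The knob sits midway between the fingers at (258,250), with its collar at about (258,215). I correct a 3.5 mm lag along tool x and keep closing.

Call:
creep_tool --segments '[[[0.0035,0,0,0],[0,0,0,0],[0,0,0,0],[0,0,0,0],[0,0,0,0],[0,0,0,0],[0,0,0,0],[0,0,0,0]]]' --aperture 0.01 --grip_n 25

```text
time: 5.77
position: [0.5527, 0.2702, 0.1294]
tool_rot: [0.726, 0.688, -0.0, -0.0]
ft_force: [1.0, 0.8, -0.3]
grip_width: 0.0228
grip_force: 25.0
```

```bash
python3 -c "
from h import *;import pickle
c=pickle.load(open('pics/w3.pkl','rb'));print(proj(c,[[.5525,.2705,.164],[.5525,.2705,.114],[.5525,.2705,.118]]))"
```

```text
[[258.43182661 267.78648129]
 [258.13933414 224.00018532]
 [258.15724219 226.68103029]]
```

Call:
creep_tool --segments '[[[0,0,-0.015,0],[0,0,-0.025,0],[0,0,-0.025,0],[0,0,-0.015,0],[0,0,0,0],[0,-0.02,0,-0.005],[0,-0.03,0,0],[0.002,-0.0132,0,0],[0,0,0,0],[0,0,0,0],[0,0,0,0]]]'

```text
time: 6.68
position: [0.4907, 0.2754, 0.2091]
tool_rot: [0.724, 0.69, 0.0, 0.0]
ft_force: [0.4, 0.4, -1.1]
grip_width: 0.0231
grip_force: 25.0
```

```bash
python3 shot.py w4
```

Run:
```python
import pickle,cv2
c=pickle.load(open('pics/w4.pkl','rb'));cv2.imwrite('pics/w4c.png',cv2.resize(c["img"][130:300,120:390,::-1],None,fx=2.5,fy=2.5))
```

```text
310.36543724839163 [0.49345696 0.35772917 0.37090773] [ 0.98829006 -0.02358748 -0.00322573  0.15071823]
```

View pics/w4c.png

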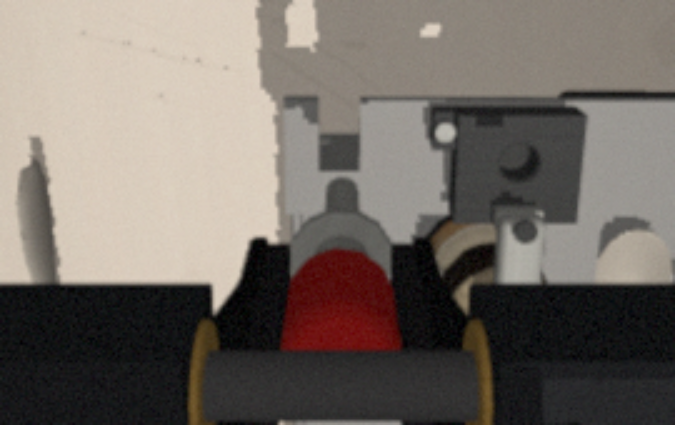

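The notch spans crop (319–360, 98–170), the bore is at (519,161), and the pin hangs straight at x≈342. I check the offset.

```bash
python3 -c "
from h import *;import pickle
c=pickle.load(open('pics/w4.pkl','rb'));f=lambda u,v:(120+(u+.5)/2.5-.5,130+(v+.5)/2.5-.5)
for p,z in(((339.5,98),.1),((339.5,170),.1),((519,161),.114)):print(plane(c,f(*p),z))
# pin tip lowest visible shank end ~ (342,180) : predicted tip for TCP
print((proj(c,[[.4907,.2754,.144],[.4907,.2754,.194]])-[120,130])*2.5)
"; python3 -c "
from rig import robot;print(robot.get_obs()['position'])"
```

```text
[0.49029701 0.29310626 0.1       ]
[0.48899326 0.26591631 0.1       ]
[0.5518362  0.27097531 0.114     ]
[[342.74182327 185.63275415]
 [343.68149049 254.14398373]]
[0.49098117 0.27534403 0.20920382]
```

Call:
creep_tool --segments '[[[0,-0.0014,0,0],[0,0,0.02,0],[0,0,0.02,0],[0,0,0.018,0],[0,0,0.01,0],[0,0,0.008,0],[0,0,0.007,0],[0,0,0.005,0],[0,0,0.004,0],[0,0,0,0],[0,0,0,0]]]'

```text
time: 7.65
position: [0.4886, 0.2756, 0.1178]
tool_rot: [0.724, 0.69, 0.0, 0.0]
ft_force: [-0.1, -0.0, -1.3]
grip_width: 0.023
grip_force: 25.0
```

Call:
creep_tool --segments '[[[0,0,0.002,0],[0,0,0,0],[0,0,0,0],[0,0,0,0]]]'

```text
time: 7.98
position: [0.4885, 0.2755, 0.1158]
tool_rot: [0.724, 0.69, 0.0, 0.0]
ft_force: [0.8, -0.0, -0.7]
grip_width: 0.0228
grip_force: 25.0
```

Call:
creep_tool --segments '[[[0,0,0,0],[0,0,0,0],[0,0,0,0],[0,0,0,0],[0,0,0,0]]]' --aperture 0.044

```text
time: 8.4
position: [0.4884, 0.2755, 0.1156]
tool_rot: [0.724, 0.69, 0.0, 0.0]
ft_force: [0.4, 0.3, -0.2]
grip_width: 0.0424
grip_force: 0.0
```

Call:
creep_tool --segments '[[[0,0,-0.01,0],[0,0,-0.03,0],[0,0,-0.04,0],[0,0,-0.04,0],[0,0,-0.02,0],[-0.02,0.01,0,0],[-0.04,0.01,0,0],[-0.04,0.01,0,0],[-0.04,0.01,0,0],[-0.04,0.008,0,0],[-0.04,0,0,0],[-0.04,0,0,0],[-0.04,0,0,0],[-0.035,0,0,0],[0,0,0,0],[0,0,0,0]]]' --aperture 0.07

```text
time: 9.73
position: [0.5202, -0.0632, 0.2562]
tool_rot: [0.725, 0.688, 0.0, 0.0]
ft_force: [-0.6, 0.8, 0.0]
grip_width: 0.0699
grip_force: 0.0
```

Run:
```python
import sys;sys.path.insert(0,'.')
from rig import robot
from h import *
s=robot.camera("scene");a=s["img"][150:290,180:350,::-1];cv2.imwrite("pics/s2.png",cv2.resize(a,None,fx=4,fy=4,interpolation=cv2.INTER_CUBIC))
```

```text
(no output)
```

View pics/s2.png

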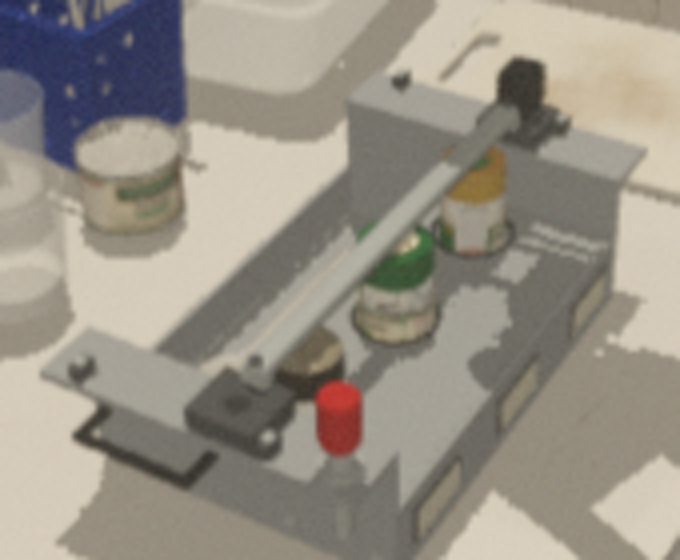

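The picture shows the pin upright in the notch, knob at crop (338,418), with its collar down on the flange. Next is the bar grip.

Call:
creep_tool --segments '[[[0.0023,0.0159,0.02,0],[0,0,0.035,0],[0,0,0.035,0],[0,0,0.03,0],[0,0,0.016,0],[0,0,0,0],[0,0,0,0]]]'

```text
time: 10.37
position: [0.5359, -0.0581, 0.1192]
tool_rot: [0.723, 0.691, -0.0, -0.001]
ft_force: [0.5, 0.7, 0.2]
grip_width: 0.0702
grip_force: 0.0
```

Call:
creep_tool --segments '[[[0,0,0,0],[0,0,0,0],[0,0,0,0],[0,0,0,0],[0,0,0,0],[0,0,0,0],[0,0,0,0],[0,0,0,0],[0,0,0,0],[0,0,0,0]]]' --aperture 0.01 --grip_n 30

```text
time: 11.2
position: [0.5362, -0.06, 0.1196]
tool_rot: [0.724, 0.69, -0.0, -0.0]
ft_force: [-0.4, 0.3, 0.7]
grip_width: 0.0238
grip_force: 30.0
```

Call:
creep_tool --segments '[[[0,0.006,0,0],[0,0.01,0,0],[0,0.012,0,0],[0,0.012,0,0],[0,0.012,0,0],[0,0.008,0,0],[0,0.005,0,0],[0,0.003,0,0],[0,0.001,0,0],[0,0,0,0],[0,0,0,0]]]'

```text
time: 12.12
position: [0.6054, -0.0635, 0.1196]
tool_rot: [0.724, 0.69, 0.0, 0.001]
ft_force: [-0.4, -2.1, 1.1]
grip_width: 0.0242
grip_force: 30.0
```

Call:
creep_tool --segments '[[[0,0.001,0,0],[0,0.001,0,0],[0,0.001,0,0],[0,0,0,0],[0,0,0,0]]]'

```text
time: 12.53
position: [0.6061, -0.0636, 0.1196]
tool_rot: [0.724, 0.69, -0.002, -0.001]
ft_force: [-6.0, -2.9, 5.6]
grip_width: 0.0239
grip_force: 30.1
```

Call:
creep_tool --segments '[[[0,-0.002,0,0],[0,0,0,0],[0,0,0,0],[0,0,0,0],[0,0,0,0]]]' --aperture 0.07

```text
time: 12.95
position: [0.6064, -0.063, 0.1193]
tool_rot: [0.724, 0.69, 0.0, -0.0]
ft_force: [-0.2, 0.2, 0.8]
grip_width: 0.0493
grip_force: 0.0
```

Call:
creep_tool --segments '[[[0,0,-0.02,0],[0,0,-0.04,0],[0,0,-0.04,0],[0,0,-0.04,0],[0.02,-0.02,0,0],[0.04,-0.03,0,0],[0.0245,-0.02,0,0],[0,0,0,0],[0,0,0,0]]]'

```text
time: 13.7
position: [0.5441, 0.0191, 0.2599]
tool_rot: [0.723, 0.691, 0.0, 0.0]
ft_force: [-0.4, 0.0, 0.7]
grip_width: 0.0699
grip_force: 0.0
```

```bash
python3 shot.py w5
```

```text
310.36543724839163 [0.54670198 0.10141701 0.42165532] [ 0.98832714 -0.02219308 -0.00327348  0.15068582]
```

View pics/w5.png

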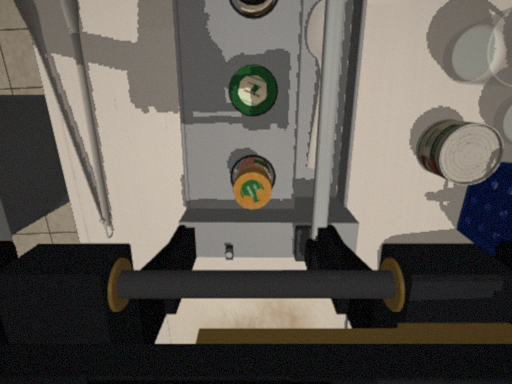

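The bar is back at (330,120) and the green cap top is clear at (254,90), with brown above and yellow below it.

```bash
python3 -c "
from h import *;import pickle
from rig import robot
c=pickle.load(open('pics/w5.pkl','rb'));p=(254,90);print(plane(c,p,.114))
s=robot.camera('scene');k,st=blob(s['img'],'green',(262,195,300,240));print(k,st,tri([(c,p),(s,k)]))
print(robot.get_obs()['position'])"
```

```text
[0.54519081 0.10438424 0.114     ]
[277.41666667 216.66666667] [271 212  14  10  60] [0.54632729 0.10523365 0.09257882]
[0.54588595 0.01730303 0.25980106]
```

Call:
creep_tool --segments '[[[0.03,-0.002,0,0],[0.035,-0.003,0,0],[0.0219,0,0,0],[0,0,0.02,0],[0,0,0.035,0],[0,0,0.035,0],[0,0,0.035,0],[0,0,0.03,0],[0,0,0.015,0],[0,0,0.008,0],[0,0,0,0],[0,0,0,0],[0,0,0,0]]]'

```text
time: 14.88
position: [0.5457, 0.1043, 0.0827]
tool_rot: [0.724, 0.69, 0.001, 0.001]
ft_force: [0.1, 1.0, 0.4]
grip_width: 0.0701
grip_force: 0.0
```

Call:
creep_tool --segments '[[[0,0,0,0],[0,0,0,0],[0,0,0,0],[0,0,0,0],[0,0,0,0],[0,0,0,0],[0,0,0,0]]]' --aperture 0.03 --grip_n 25

```text
time: 15.47
position: [0.5445, 0.1047, 0.082]
tool_rot: [0.724, 0.69, 0.0, 0.0]
ft_force: [-0.8, -0.0, 2.3]
grip_width: 0.0446
grip_force: 25.0
```

Call:
creep_tool --segments '[[[0,0,-0.01,0],[0,0,-0.02,0],[0,0,-0.03,0],[0,0,-0.03,0],[0,0,-0.03,0],[0,0,-0.03,0],[0,0,-0.015,0],[0,0,0,0]]]'

```text
time: 16.13
position: [0.5464, 0.1047, 0.251]
tool_rot: [0.724, 0.69, 0.003, 0.003]
ft_force: [1.2, 0.7, -0.8]
grip_width: 0.0444
grip_force: 25.0
```

Call:
creep_tool --segments '[[[-0.015,0,0,0],[-0.03,0,0,0],[-0.035,0,0,0],[-0.04,0,0,0],[-0.04,0,0,0],[-0.04,0,0,0],[-0.04,0,0,0],[-0.04,0,0,0],[-0.04,0,0,0],[-0.03,0.005,0,0],[-0.02,0.005,0,0],[-0.007,0,0,0],[0,0,0,0],[0,0,0,0],[0,0,0,0]]]'

```text
time: 17.38
position: [0.5353, -0.2702, 0.2458]
tool_rot: [0.723, 0.69, 0.0, -0.002]
ft_force: [0.3, 0.5, -1.5]
grip_width: 0.0444
grip_force: 25.0
```

Call:
creep_tool --segments '[[[0,0,0.02,0],[0,0,0.03,0],[0,0,0.03,0],[0,0,0.03,0],[0,0,0.02,0],[0,0,0.014,0],[0,0,0.008,0],[0,0,0.005,0],[0,0,0,0],[0,0,0,0],[0,0,0,0]]]'

```text
time: 18.3
position: [0.5369, -0.2727, 0.0908]
tool_rot: [0.724, 0.69, 0.0, 0.001]
ft_force: [-0.3, -0.5, -2.2]
grip_width: 0.0445
grip_force: 25.0
```

Call:
creep_tool --segments '[[[0,0,0.002,0],[0,0,0.002,0],[0,0,0.001,0],[0,0,0.0005,0],[0,0,0,0],[0,0,0,0],[0,0,0,0]]]'

```text
time: 18.88
position: [0.5363, -0.2727, 0.0851]
tool_rot: [0.724, 0.69, 0.0, 0.001]
ft_force: [-0.4, -0.1, 5.5]
grip_width: 0.0446
grip_force: 25.0
```

Call:
creep_tool --segments '[[[0,0,0.0005,0],[0,0,0.0005,0],[0,0,0,0],[0,0,0,0]]]'

```text
time: 19.22
position: [0.5364, -0.2727, 0.085]
tool_rot: [0.724, 0.69, 0.0, 0.001]
ft_force: [-1.6, 1.4, 10.7]
grip_width: 0.0441
grip_force: 25.0
```

Contact. I back off 1 mm, release, retreat and check.

Call:
creep_tool --segments '[[[0,0,-0.001,0],[0,0,0,0]]]'

```text
time: 19.38
position: [0.5363, -0.2727, 0.085]
tool_rot: [0.724, 0.69, 0.0, 0.001]
ft_force: [-0.7, 1.1, 7.1]
grip_width: 0.0446
grip_force: 25.0
```

Call:
creep_tool --segments '[[[0,0,0,0],[0,0,0,0],[0,0,0,0],[0,0,0,0],[0,0,0,0],[0,0,0,0]]]' --aperture 0.075

```text
time: 19.88
position: [0.5359, -0.2724, 0.0837]
tool_rot: [0.724, 0.69, -0.0, -0.0]
ft_force: [0.7, -0.4, 0.4]
grip_width: 0.0729
grip_force: 0.0
```

Call:
creep_tool --segments '[[[0,0,-0.01,0],[0,0,-0.03,0],[0,0,-0.04,0],[0,0,-0.04,0],[0,0,-0.03,0],[-0.03,-0.03,0,0],[-0.03,-0.03,0,0],[-0.02,-0.03,0,0],[-0.02,-0.02,0,0],[-0.02,-0.01,0,0],[0,0,0,0],[0,0,0,0],[0,0,0,0]]]'

```text
time: 20.97
position: [0.4117, -0.385, 0.2344]
tool_rot: [0.724, 0.69, 0.0, -0.0]
ft_force: [0.7, 0.9, 0.8]
grip_width: 0.0753
grip_force: 0.0
```

Run:
```python
from rig import robot
import cv2,numpy as np
s=robot.camera("scene")["img"][130:290,180:400,::-1];t=robot.camera("top")["img"][175:295,155:415,::-1]
a=cv2.resize(s,(412,300),interpolation=cv2.INTER_CUBIC);b=cv2.resize(t,(650,300),interpolation=cv2.INTER_CUBIC)
o=np.zeros((600,650,3),np.uint8);o[:300,:412]=a;o[300:]=b;cv2.imwrite("pics/end.png",o)
```

```text
(no output)
```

View pics/end.png

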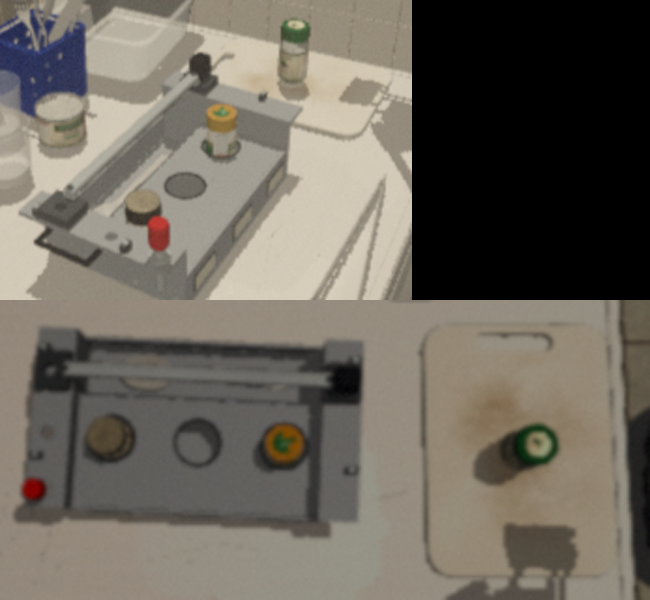

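The picture shows the jar upright on the board, the pin parked upright, the bar against its back stop, and the other jars still in place.

```bash
python3 -c "
from rig import robot;print(robot.hand_in())"
```

```text
the job is handed in; nothing more can be done
None
```

The job is handed in after about 21 s of robot time: the pin is parked upright in the notch, the bar is back at its stop, and the green-capped jar stands upright on the chopping board, with the other jars, spoon and tin where they were. No verdict was returned.

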